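Fit a cartridge fuse and lock its bayonet cap

ROBOT

A 7-joint arm with a two-finger parallel gripper is mounted at the origin on the work surface. World frame = base frame: x ahead of the robot, y to its left, z up, the work surface at z = 0. Lengths are in m, angles in degrees, forces in N, time in s.
With the tool pointing down it reaches from about 0.425 to 0.875 m from the base axis. Payload 4.7 kg.
Tool frame: the origin (TCP) lies between the finger pads; the fingertips stand 8 mm ahead of it and the grasp point (between the pads) lies 11 mm behind it; z points along the fingers, y is the line along which they close (so a half turn about z gives the same grasp; the last joint's range is limited). The gripper opens to 87 mm and grips with 3 to 60 N. Pads are 19 mm wide; open, the fingers measure 117 mm over their backs; the gripper's body (75 mm by 190 mm) begins 51 mm behind the grasp point.
Start: joints at [68.589, 18.392, -4.016, 83.108, 1.295, 78.541, -3.26], TCP at [0.246, -0.602, 0.191] pointing down, gripper open.
Joint ranges: [-163.93, 163.93], [-17.29, 119.83], [-79.2, 71.16], [3.27, 140.29], [-89.18, 269.18], [5.43, 117.66], [-154.24, 154.24]. Speed limits (degrees/s): [147.25, 147.25, 180, 180, 180, 180, 180].

INTERFACE

Orientations are given as [roll, pitch, yaw] about the fixed x, y, z axes, in that order (R = Rz(yaw) Ry(pitch) Rx(roll)).
In Python, from cell import env, viewer gives the robot as it stands. The module is installed in compiled form; this text tells all that it offers.
- The arm moves only by the tool arm_command, never from a script. Its argument "series" is a list of rows, each a list of 2 entries, a list of its own where there are three numbers: the shift along the tool's x, y, z in mm, then the turn about the tool's z in rad. A call has exactly 5 rows; each row is the pose to reach, as a shift and turn from the pose commanded when the call began, along the tool's axes at that moment; what a row does not reach only later rows make up. A row lasts 1/10 s, in which the tool goes at most 50 mm and 8.59 degrees, less where a joint would pass 70% of its speed; a pose out of reach is approached as far as the arm can. A call with a gripper value outside its range is refused whole. "grip" is the gripper command: -1 is fully open, 1 is shut, values between are in proportion, set as the call begins (left out, the last holds). The fingers move at their own pace and stop on an object; "grip_force" is the grip in N (left out, the last holds). Time passes only in rows, so rows that repeat a pose let the fingers close, or fill a call up. It gives the time, the measured TCP pose, the force, the opening and the grip force at its end, in the units of the state.
- env.get_obs(): the state, without advancing time (a new reading comes with each control period).
- viewer.read_camera(name): name is "scene" or "top" or "wrist"; returns (picture, depth): 400x640x3 uint8, blue, green, red; 400x640 float32, m along the optical axis (not along the pixel's ray), 0 where there is no reading.
- viewer.calibration(name): a dict with "K" (3x3 intrinsics, pixels), "dist" ([k1, k2, p1, p2, k3] as OpenCV has them; the pictures are not rectified), "T" (4x4, takes a point from camera to world coordinates); the wrist camera has in their place "hand_eye" (4x4, takes a point from camera to tool coordinates, whose origin is the TCP and whose axes are the flange's). Camera axes: x right, y up, looking along -z (the intrinsics and any distortion apply to the point x, -y, -z); pixel columns grow to the right and rows downward; lengths in m; the calibration is good to about 2 mm. A picture is of the moment at which its call begins: read the wrist's pose just before it. calibration takes no time and is no camera call.
- env.sign_off(): hands the job in; it is judged then, once.
The state is a dict: "time_s": time; "qpos": joint angles; "joint_velocities": joint speeds; "effort": joint torques, N m; "tool_pos": TCP position; "tool_rot": TCP orientation; "force": force on the tool from outside, world axes, zero at the start; "wrist_torque": the same for the moment, N m; "grip_width": finger opening in m; "grasp_force": force on a finger pad.
Only numpy, scipy, OpenCV 4.12 (cv2) and the standard library are available. Lean on these libraries where they do the work, as an engineer would, in place of code of your own. Each camera call takes 0.05 s, during which the arm holds its last target. There are 200 camera calls.

TASK

Fit a fuse to the power unit: stand the longer of the two fuses from the rack upright in the open fuse holder and let go of it, then set the winged cap over it with the cap's two slots on the holder's two pins. Push the cap down against the spring and turn it a quarter turn clockwise (seen from above) until it is locked home, and finish still gripping the cap in that locked position, because the contact check is read while it is held. Leave the selector, the short fuse, the meter and the screwdriver as they are.

Things in the scene. Friction and masses are not known exactly. Their poses are not given: they have to be found in the camera images.
- holder_mouth (a point): Centre of the open top of the fuse holder, a black upright tube of 19 mm outer diameter standing 19 mm out of the power unit's panel; bore 12 mm diameter, chamfered. z is up, along the bore. Two round steel pins, 4.4 mm thick, stick out of the tube's outside along +x and -x of this frame to 13.5 mm from the axis, their centres 4.2 mm below the top.
- unit: The power unit, fixed: a beige steel case 180 (x) x 220 (y) x 75 mm high with a flat panel on top, turned by up to 20 degrees. Origin: centre of its underside. The fuse holder stands 15 mm towards -x and 50 mm towards -y of its middle. Within 70 mm of it nothing on the panel stands higher than its tube.
- contact (a joint): The sprung contact inside the holder's bore that carries the fuse: 0 when relaxed, growing downwards, in m, to 0.009. A fuse put in by itself stands 14.5 mm out of the tube. Pressing it starts at about 4 N and takes 1 N more per mm; about 0.0035 with the cap locked, 0.0076 with the cap pushed right down.
- fuse_mid (a point): The longer fuse, a white ceramic cartridge with steel ends, 10.3 mm diameter, 38 mm long, 12 g, edges chamfered 1.4 mm. It starts upright in one of the rack's two holes, 24 mm standing out; since only 14.5 mm stay out of the fuse holder, it is best gripped by its top 12 mm. The point is its centre, 19 mm from either end; z is along it.
- rack: Grey fuse rack fixed to the bench, 90 x 36 mm and 20 mm high, with two holes 14 mm deep, 22.5 mm either side of its middle along its x. The origin is the centre of its underside.
- cap_mid (a point): The holder's black bayonet cap, 30 g, standing open end down on the bench: a round cup 31 mm in diameter, 25.4 mm high, inside 21.6 mm wide and 21.4 mm deep, on it a flat wing grip 30 mm long (along x of this frame), 10 mm thick (y) and 15 mm high. The point is on its axis, half-way up: 20.3 mm above the open rim, 5.1 mm below the cup's flat top. Either way round is equal.
- cap_slot (a point): Start, on the cap's rim, of one of two J-shaped slots in its skirt (8 mm wide, below both ends of the wing). They go over the pins when wing and pins line up (within 8 degrees), then run a quarter turn. With the rim 13 to 14.5 mm (the stop, about 12 N) below the tube's top the cap turns clockwise to a stop at about 95 degrees; eased off, it springs up to about 10.5 mm, locked in a notch.
- short_fuse_mid (a point): Bystander: the shorter fuse, 8.5 mm diameter and 31.5 mm long, upright in the rack's other hole, 17.5 mm standing out, 45 mm from the longer fuse. The point is its centre.
- selector_mark (a point): Bystander: the pointer end of the black bar knob on the white dial, 105 mm from the fuse holder on the power unit's panel, top 44 mm above the panel. It turns easily.
- meter_mid (a point): Bystander: a dark hand-held meter lying on the bench, 84 x 170 x 36 mm; the point is its centre.
- screwdriver: Bystander: a black-handled screwdriver lying on the bench, 170 mm long along its x, 26 mm thick; the origin is under its middle.
Mind the look-alikes: they are no part of the job. What is meant by the part that bears cap_mid is not green, and is the smaller of those in its own colour.

How it is judged (in metres and radians):
On the way, in this order (a step that is already met when the one before it is completed fails the run):
1. the longer fuse stands in the fuse holder and has been let go (horizontal distance between fuse_mid and holder_mouth below 0.003 m and z of fuse_mid in the frame of holder_mouth below -0.002 m and angle between fuse_mid's own z axis and vertical below 0.15 rad and contact force between fuse and the fingers below 0.05 N), for 0.2 s.
2. the cap is pushed down over the fuse, slots on the pins, not yet turned (horizontal distance between cap_mid and holder_mouth below 0.004 m and z of cap_mid in the frame of holder_mouth below 0.0088 m and angle between the x axis of cap_mid and the x axis of holder_mouth, either way round below 0.45 rad), for 0.05 s.
At the end, for the whole second after the job is handed in: The cap is upright on the holder, within 0.16 rad of a quarter turn from the pins, rim at least 8.5 mm below the tube top (in the notch or pressed further), at rest and gripped (over 1.5 N); the fuse is under it on its sprung contact; short fuse, selector, meter, screwdriver unmoved (6 to 15 mm) (angle between the x axis of cap_mid and the y axis of holder_mouth, either way round below 0.16 rad and z of cap_mid in the frame of holder_mouth below 0.0118 m and horizontal distance between each of cap_mid, fuse_mid and holder_mouth below 0.003 m and angle between cap_mid's own z axis and vertical below 0.1 rad and linear speed of cap below 0.02 m/s and contact force between cap and the fingers above 1.5 N and z of fuse_mid in the frame of holder_mouth below -0.0052 m and value of joint contact above 0.001 m and distance of short_fuse_mid from where it was at the start of the episode below 0.01 m and distance of selector_mark from where it was at the start of the episode below 0.006 m and distance of each of meter_mid, screwdriver from where it was at the start of the episode below 0.015 m); the arm keeps its last pose, push and grip.
It fails at once if the short fuse was moved (distance of short_fuse_mid from where it was at the start of the episode above 0.01 m).
It fails at once if the selector was turned (distance of selector_mark from where it was at the start of the episode above 0.006 m).
It fails at once if the meter was pushed (distance of meter_mid from where it was at the start of the episode above 0.015 m).
It fails at once if the screwdriver was pushed (distance of screwdriver from where it was at the start of the episode above 0.015 m).
It also fails if it takes over 69 s, if anything falls off the work surface, if the arm or the gripper's body presses on something with over 40 N, if the wrist force passes 120 N, or if a joint passes its speed limit or range.

## Working session

There is one attempt and no reset: what is moved stays moved. The work goes in short steps, Python scripts to look and compute and a tool call to move; the robot and the scene stay as the last step left them, time stands still between calls to the robot, and variables do not carry over. Pictures are saved under pics/ and viewed, at most 10 in all, crops included, and the job is handed in when it is done.

Besides the shell and the picture viewer there is one more tool, called after "Request:" by a JSON object that holds its "api" and its "payload", one argument or row to a line. arm_command: Moves the arm, as the interface text tells. Its arguments: {"type":"object","properties":{"series":{"type":"array"},"grip":{"type":"number"},"grip_force":{"type":"number"}},"required":["series"]}

```bash
mkdir -p pics
cat > h.py <<'E'
import numpy as np, cv2
from cell import env, viewer
from scipy.spatial.transform import Rotation as R
def tool():
    o=env.get_obs(); T=np.eye(4); T[:3,3]=o['tool_pos']; T[:3,:3]=R.from_euler('xyz',o['tool_rot'],degrees=True).as_matrix(); return T,o
def grab(name,tag):
    T,o=tool(); im,d=viewer.read_camera(name); c=viewer.calibration(name)
    W=T@np.array(c['hand_eye']) if name=='wrist' else np.array(c['T'])
    cv2.imwrite(f'pics/{tag}.png',im); np.savez(f'{tag}.npz',im=im,d=d,W=W,K=c['K'],dist=c['dist']); return im,d
def rays(tag,px):
    z=np.load(tag+'.npz'); px=np.array(px,float).reshape(-1,1,2)
    u=cv2.undistortPoints(px,z['K'],z['dist'])[:,0]
    return np.c_[u[:,0],-u[:,1],-np.ones(len(u))],z
def pd(tag,px):   # by depth
    r,z=rays(tag,px); d=np.array([z['d'][int(round(p[1])),int(round(p[0]))] for p in px])
    return (r*d[:,None])@z['W'][:3,:3].T+z['W'][:3,3]
def pz(tag,px,h): # on plane z=h
    r,z=rays(tag,px); w=r@z['W'][:3,:3].T; o=z['W'][:3,3]; return o+w*((h-o[2])/w[:,2])[:,None]
E
python3 - <<'E'
from h import *
print(tool()[1])
for n in ('top','scene','wrist'): grab(n,n+'0')
E
```

```text
{'time_s': 0.0, 'qpos': array([68.59008219, 18.43893674, -4.01757847, 83.17582452,  1.29550827,
       78.54279055, -3.25983006]), 'joint_velocities': array([0.07089935, 0.01372971, 0.06359101, 0.16865788, 0.05900695,
       0.02513693, 0.00732227]), 'effort': array([ 3.34834249e-04, -4.91296685e+01, -4.03844845e-01, -3.12524772e+01,
       -6.40834705e-02,  4.39641159e-02,  2.03460058e-04]), 'tool_pos': array([ 0.24550923, -0.60116405,  0.1902552 ]), 'tool_rot': array([-1.79887734e+02,  5.77664720e-03,  2.22219074e+01]), 'force': array([ 0.0789966 , -0.06314028, -0.72516761]), 'wrist_torque': array([ 0.0214067 , -0.03431085, -0.01901829]), 'grasp_force': 0.0, 'grip_width': 0.08677391800999434}
```

View pics/top0.png

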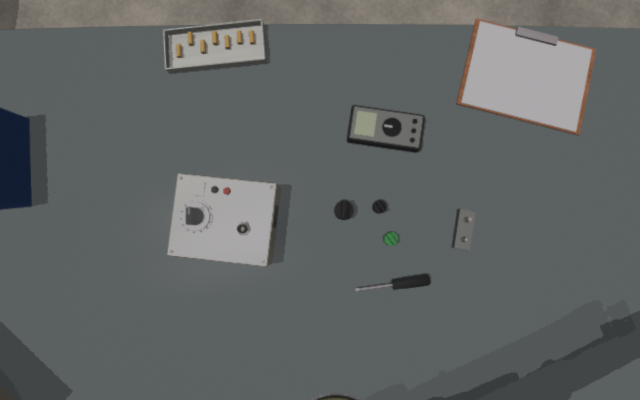

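View pics/scene0.png

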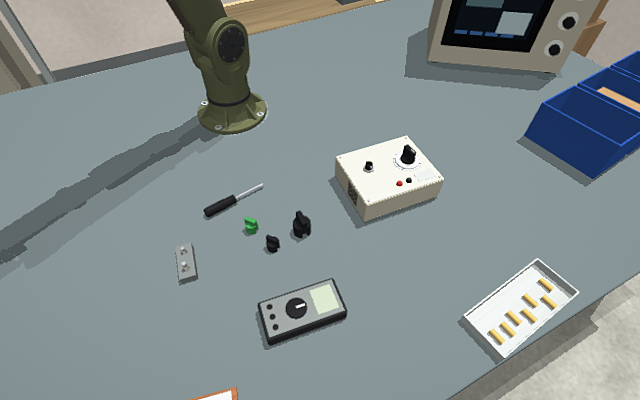

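Top view candidates for the cap are large black at (344,210), small black at (379,206) and green at (391,238). I choose the small black one. The rack fuses are at (469,218) and (464,240), and the holder is at (242,229). The selector is at (195,216), the meter at (386,128) and the screwdriver at (393,284).

Run:
```python
from h import *
np.set_printoptions(precision=4,suppress=True)
print('depth',pd('top0',[(344,210),(379,206),(391,238),(469,218),(464,240),(242,229),(195,216),(410,283),(386,128)]))
print('unit corners',pz('top0',[(177,175),(277,184),(267,265),(169,257)],.075))
print('rack',pz('top0',[(457,208),(475,210),(470,250),(454,248)],.02))
im=cv2.imread('pics/top0.png'); s=cv2.imread('pics/scene0.png')
a=cv2.resize(im[180:260,330:490],(800,400),interpolation=cv2.INTER_CUBIC)
b=cv2.resize(im[200:240,180:260],(400,200),interpolation=cv2.INTER_CUBIC)
c=cv2.resize(s[205:285,165:325],(400,200),interpolation=cv2.INTER_CUBIC)
cv2.imwrite('pics/crop0.png',np.vstack([a,np.hstack([b,c])]))
```

```text
depth [[ 0.5307 -0.0128  0.0596]
 [ 0.5416 -0.091   0.0416]
 [ 0.471  -0.1178  0.0412]
 [ 0.5171 -0.2899  0.0433]
 [ 0.4684 -0.2803  0.0379]
 [ 0.4865  0.2059  0.0735]
 [ 0.5122  0.3003  0.0973]
 [ 0.3704 -0.1638  0.0219]
 [ 0.7174 -0.106   0.0443]]
unit corners [[0.602  0.3517 0.075 ]
 [0.5842 0.1322 0.075 ]
 [0.4108 0.1501 0.075 ]
 [0.4242 0.3626 0.075 ]]
rack [[ 0.5406 -0.2713  0.02  ]
 [ 0.5365 -0.3124  0.02  ]
 [ 0.4457 -0.3     0.02  ]
 [ 0.4498 -0.2637  0.02  ]]
```

View pics/crop0.png

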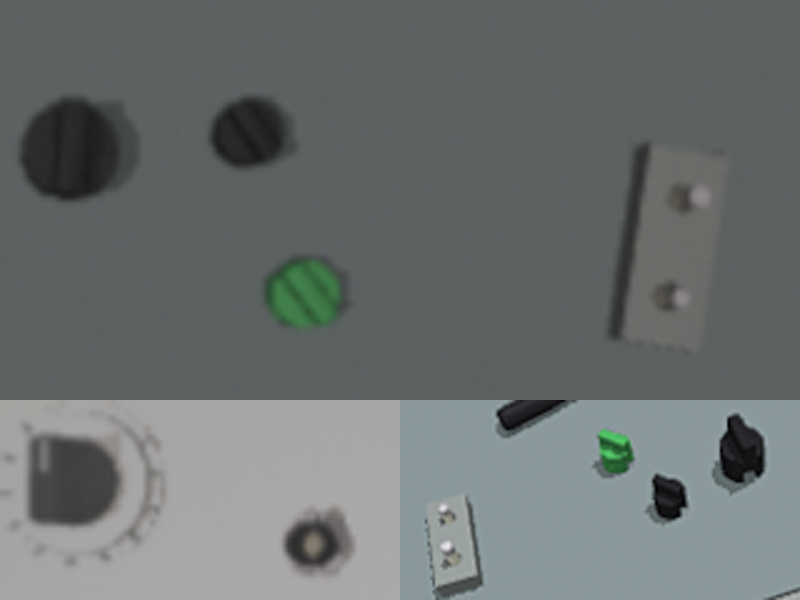

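The long fuse is the far one, at (469,218) with its top at 43 mm. The small black cap is confirmed, with its wing diagonal.

```bash
cat >> h.py <<'E'
def go(x,y,z,yaw=None):
    T,o=tool(); s=T[:3,:3].T@(np.array([x,y,z])-T[:3,3])*1000
    w=o['tool_rot'][2]; t=0 if yaw is None else -np.radians((yaw-w+180)%360-180)
    print('t',round(o['time_s'],2),'shift',s.round(1),'turn',round(t,3),'yaw',w.round(2),'q7',o['qpos'][6].round(1))
E
python3 - <<'E'
from h import *
np.set_printoptions(precision=4,suppress=True)
c=viewer.calibration('wrist'); print(c['hand_eye'],c['K'],c['dist'])
go(.517,-.29,.19,-5)
E
```

```text
[[-0.0009  0.9613  0.2756  0.0773]
 [ 1.      0.0006  0.0012  0.0002]
 [ 0.001   0.2756 -0.9613 -0.1936]
 [ 0.      0.      0.      1.    ]] [[304.8202   0.     321.8071]
 [  0.     304.8202 197.1456]
 [  0.       0.       1.    ]] [0.0137 0.     0.     0.     0.    ]
t 0.15 shift [ 369.  -185.6    0.7] turn 0.475 yaw 22.22 q7 -3.3
```

Request:
{"api": "arm_command", "payload": {
  "series": [
    [[45, -22, 0], 0.1],
    [[90, -44, 0], 0.2],
    [[134, -67, 0], 0.3],
    [[178, -89, 0], 0.4],
    [[222, -112, 0], 0.475]
  ],
  "grip": -1
}}

```text
time_s: 0.65
tool_pos: [0.4098, -0.4124, 0.1912]
tool_rot: [180.0, 0.0, -5.2]
force: [0.3, -0.4, -0.4]
grip_width: 0.0872
grasp_force: 0.0
```

Run:
```python
from h import *
go(.517,-.29,.13,-5)
```

```text
t 0.65 shift [  95.6 -131.7   61.1] turn -0.004 yaw -5.22 q7 -54.1
```

Request:
{"api": "arm_command", "payload": {
  "series": [
    [[25, -35, 15], 0],
    [[50, -70, 30], 0],
    [[73, -102, 45], 0],
    [[95, -132, 61], 0],
    [[95, -132, 61], 0]
  ]
}}

```text
time_s: 1.15
tool_pos: [0.5177, -0.283, 0.1276]
tool_rot: [-179.7, 0.1, -4.4]
force: [0.3, 1.1, 0.5]
grip_width: 0.087
grasp_force: 0.0
```

Run:
```python
from h import *
print(tool()[1]['qpos'].round(1), tool()[1]['tool_pos'])
im,d=grab('wrist','w1')
```

```text
[ 39.9  14.4 -15.9  96.1   3.9  70.3 -71.3] [ 0.51768718 -0.2829711   0.12762042]
```

View pics/w1.png

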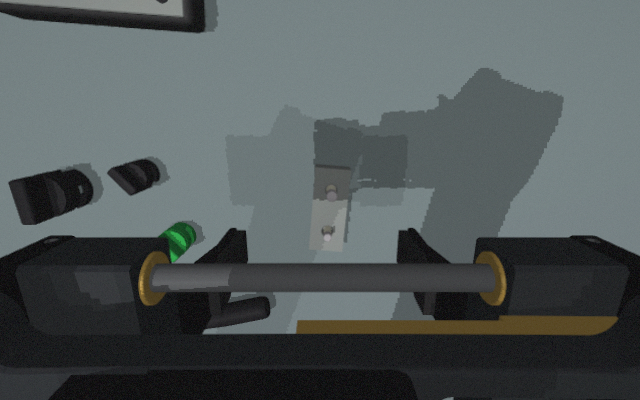

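The wrist view shows the rack, with the long fuse near (332,192) and the short one near (327,235). I'll crop the next frame for exact numbers.

Run:
```python
from h import *
im,d=grab('wrist','w2')
print(tool()[1]['tool_pos'],tool()[1]['joint_velocities'].max())
print(d[180:200:2,320:346:2].round(3))
cv2.imwrite('pics/c2.png',cv2.resize(im[155:255,290:370],None,fx=6,fy=6,interpolation=cv2.INTER_CUBIC))
```

```text
[ 0.51508841 -0.28976091  0.12956132] 2.2620364856913744
[[0.308 0.309 0.309 0.31  0.31  0.31  0.307 0.309 0.309 0.31  0.31  0.309
  0.308]
 [0.312 0.31  0.309 0.31  0.309 0.31  0.31  0.31  0.309 0.308 0.309 0.311
  0.31 ]
 [0.31  0.311 0.314 0.312 0.312 0.311 0.31  0.311 0.311 0.309 0.311 0.311
  0.31 ]
 [0.311 0.315 0.306 0.303 0.304 0.311 0.31  0.311 0.31  0.311 0.31  0.31
  0.31 ]
 [0.312 0.307 0.297 0.293 0.295 0.302 0.313 0.312 0.311 0.312 0.312 0.313
  0.331]
 [0.313 0.298 0.289 0.288 0.29  0.293 0.312 0.312 0.311 0.313 0.311 0.311
  0.333]
 [0.311 0.289 0.289 0.288 0.288 0.287 0.313 0.312 0.313 0.312 0.312 0.312
  0.333]
 [0.314 0.288 0.288 0.288 0.287 0.288 0.312 0.313 0.314 0.312 0.312 0.314
  0.334]
 [0.313 0.289 0.287 0.289 0.29  0.289 0.315 0.314 0.313 0.314 0.314 0.312
  0.333]
 [0.315 0.315 0.289 0.289 0.288 0.29  0.314 0.314 0.312 0.315 0.314 0.314
  0.335]]
```

View pics/c2.png

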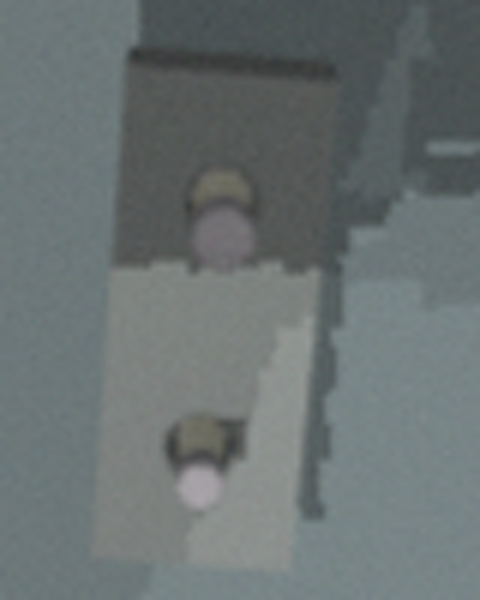

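Run:
```python
from h import *
a=pz('w2',[(326.7,194.2)],.044)[0]; b=pz('w2',[(322.5,235.7)],.0375)[0]
print(a,b,np.linalg.norm((a-b)[:2]),np.degrees(np.arctan2(*(a-b)[[1,0]])))
go(a[0],a[1],.022,-6)
```

```text
[ 0.5158193  -0.29028804  0.044     ] [ 0.47101721 -0.28264506  0.0375    ] 0.045449335287972126 -9.681132511703899
t 1.25 shift [  0.9   0.5 107.6] turn 0.02 yaw -4.85 q7 -71.2
```

Request:
{"api": "arm_command", "payload": {
  "series": [
    [[1, 0.5, 30], 0.09],
    [[1, 0.5, 60], 0.09],
    [[1, 0.5, 80], 0.09],
    [[1, 0.5, 88], 0.09],
    [[1, 0.5, 88], 0.09]
  ]
}}

```text
time_s: 1.75
tool_pos: [0.5146, -0.2927, 0.0417]
tool_rot: [180.0, 0.1, -10.3]
force: [-0.6, 0.4, -0.2]
grip_width: 0.0872
grasp_force: 0.0
```

Run:
```python
from h import *
im,d=grab('wrist','w3')
go(.5158,-.2903,.041,-9.7)
cv2.imwrite('pics/c3.png',cv2.resize(im[190:330,200:440],None,fx=3.3,fy=3.3,interpolation=cv2.INTER_CUBIC))
```

```text
t 1.8 shift [-0.4 -2.5  1.9] turn -0.01 yaw -10.25 q7 -77.3
```

View pics/c3.png

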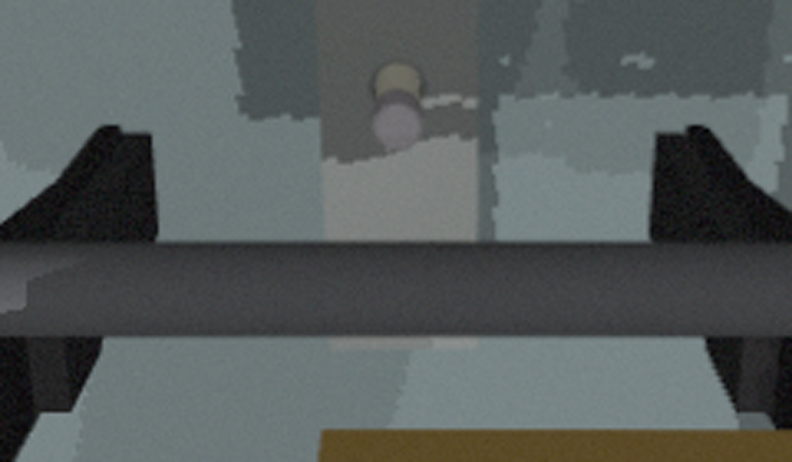

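Run:
```python
from h import *
a=pz('w3',[(200+397/3.3-.5,190+126/3.3-.5)],.044)[0]
print(a); T,o=tool(); print(o['tool_pos'],(T[:3,:3].T@(a-T[:3,3])*1000).round(1), o['joint_velocities'].max())
```

```text
[ 0.51591208 -0.29048134  0.044     ]
[ 0.51572609 -0.292787    0.04293026] [-0.2 -2.3 -1.1] 0.009407960028259674
```

Request:
{"api": "arm_command", "payload": {
  "series": [
    [[0, -2, 2], 0],
    [[0, -2, 2], 0],
    [[0, -2, 2], 0],
    [[0, -2, 2], 0],
    [[0, -2, 2], 0]
  ]
}}

```text
time_s: 2.3
tool_pos: [0.5165, -0.2896, 0.0407]
tool_rot: [180.0, -0.0, -10.1]
force: [0.1, -0.5, -0.0]
grip_width: 0.0874
grasp_force: 0.0
```

Request:
{"api": "arm_command", "payload": {
  "series": [
    [[0, 0, 0], 0],
    [[0, 0, 0], 0],
    [[0, 0, 0], 0],
    [[0, 0, 0], 0],
    [[0, 0, 0], 0]
  ],
  "grip": 1,
  "grip_force": 15
}}

```text
time_s: 2.8
tool_pos: [0.5164, -0.2895, 0.0403]
tool_rot: [180.0, 0.0, -10.1]
force: [-0.7, 0.1, 0.3]
grip_width: 0.0556
grasp_force: 0.0
```

Request:
{"api": "arm_command", "payload": {
  "series": [
    [[0, 0, 0], 0],
    [[0, 0, 0], 0],
    [[0, 0, 0], 0],
    [[0, 0, 0], 0],
    [[0, 0, 0], 0]
  ]
}}

```text
time_s: 3.3
tool_pos: [0.5164, -0.2895, 0.0404]
tool_rot: [180.0, 0.0, -10.2]
force: [-0.3, 0.5, -0.1]
grip_width: 0.0149
grasp_force: 0.0
```

Request:
{"api": "arm_command", "payload": {
  "series": [
    [[0, 0, 0], 0],
    [[0, 0, 0], 0],
    [[0, 0, 0], 0],
    [[0, 0, -5], 0],
    [[0, 0, -10], 0]
  ]
}}

```text
time_s: 3.8
tool_pos: [0.5163, -0.2895, 0.0507]
tool_rot: [180.0, 0.0, -10.2]
force: [-0.6, 0.5, -0.4]
grip_width: 0.0006
grasp_force: 0.0
```

Request:
{"api": "arm_command", "payload": {
  "series": [
    [[0, 0, -30], 0],
    [[0, 0, -60], 0],
    [[0, 0, -90], 0],
    [[0, 0, -120], 0],
    [[0, 0, -140], 0]
  ]
}}

```text
time_s: 4.3
tool_pos: [0.5174, -0.2899, 0.1937]
tool_rot: [179.9, -0.2, -10.1]
force: [-0.3, -0.6, 0.3]
grip_width: 0.0006
grasp_force: 0.0
```

Run:
```python
from h import *
print(tool()[1]['grip_width'],tool()[1]['qpos'].round(1))
go(.486,.2004,.19,-5)
```

```text
0.0006239081886432663 [ 39.7  11.9 -15.1  91.2   3.2  77.  -75.9]
t 4.3 shift [-117.3 -477.1    2.6] turn -0.09 yaw -10.15 q7 -75.9
```

Run:
```python
from h import *
im,d=grab('wrist','w4')
print(tool()[1]['tool_pos'])
cv2.imwrite('pics/c4.png',cv2.resize(im[140:320,200:440],None,fx=3.3,fy=3.3,interpolation=cv2.INTER_CUBIC))
```

```text
[ 0.51884907 -0.29066902  0.19682991]
```

View pics/c4.png

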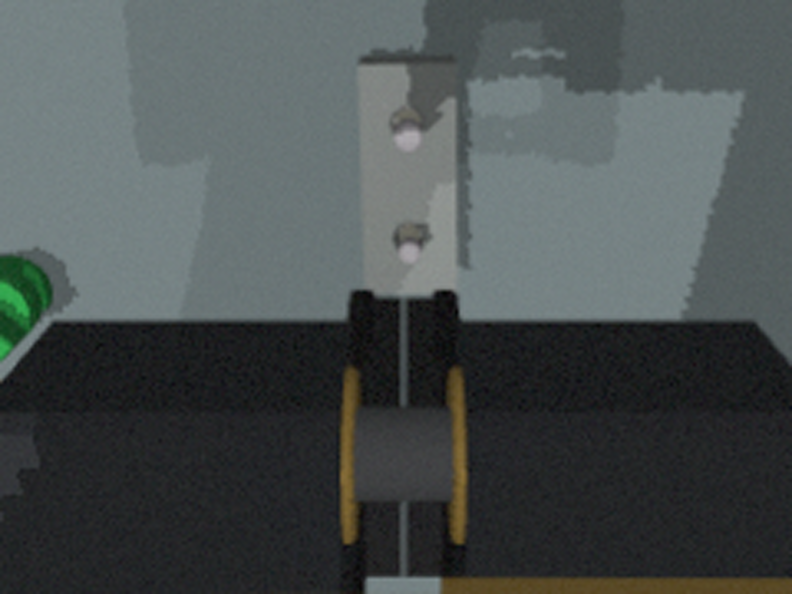

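The grasp missed. Both fuses still stand in the rack, and the closed fingertips end at about row 228, higher in the image than the tool frame suggests. I'll check the finger geometry by depth.

Run:
```python
from h import *
np.set_printoptions(precision=1,suppress=True)
E_=np.array(viewer.calibration('wrist')['hand_eye'])
for tag,cols in (('w4',(314,330)),('w3',(236,243,400,408))):
  z=np.load(tag+'.npz')
  for c in cols:
    print(tag,c)
    for r in range(222,262,4):
      ry,_=rays(tag,[(c,r)]); p=(ry[0]*z['d'][r,c])@E_[:3,:3].T+E_[:3,3]; print(r,p*1000)
```

```text
w4 314
222 [-61.5 -11.3 173.6]
226 [-66.3 -11.2 171.8]
230 [ 10.8  -5.5 -30.7]
234 [ 11.   -5.3 -37.2]
238 [ 11.4  -5.2 -43.5]
242 [ 11.2  -5.  -48. ]
246 [ 10.9  -4.9 -52.4]
250 [ 11.2  -4.8 -57.4]
254 [ 10.7  -4.7 -60.7]
258 [  77.2   -0.8 -193.5]
w4 330
222 [-60.9   9.2 171.9]
226 [-66.7   9.3 173. ]
230 [-80.4   9.9 192.9]
234 [ 11.3   3.5 -37.7]
238 [ 11.    3.4 -42.5]
242 [ 10.9   3.3 -47.4]
246 [ 11.2   3.1 -53. ]
250 [ 11.   3. -57.]
254 [ 11.3   2.9 -61.9]
258 [ 10.8   2.8 -65. ]
w3 236
222 [-11.8 -71.7  42.2]
226 [-14.9 -71.7  41.1]
230 [ 11.7 -49.5 -32.9]
234 [ 10.9 -48.5 -36.7]
238 [ 11.1 -46.9 -42.7]
242 [ 11.  -45.6 -47.6]
246 [ 10.7 -44.4 -51.8]
250 [  77.2   -0.8 -193.5]
254 [  6.4 -44.7 -52.1]
258 [  5.  -44.4 -53.7]
w3 243
222 [-11.5 -65.7  41.4]
226 [-14.9 -65.9  41.2]
230 [ 11.  -46.1 -31.1]
234 [ 10.7 -44.8 -36.3]
238 [  8.8 -44.6 -37.5]
242 [  6.9 -44.5 -38.5]
246 [  4.8 -44.5 -39.1]
250 [  2.6 -44.5 -39.7]
254 [  0.  -44.8 -39.3]
258 [ -1.7 -44.5 -40.8]
w3 400
222 [-11.6  63.   41.4]
226 [-15.2  63.4  41.6]
230 [ 10.8  43.7 -30.9]
234 [ 10.8  42.4 -36.5]
238 [  8.7  42.3 -37.2]
242 [  7.   42.  -38.8]
246 [  4.5  42.2 -38.7]
250 [  2.3  42.3 -39.1]
254 [  0.2  42.3 -39.7]
258 [ -2.1  42.4 -40. ]
w3 408
222 [-11.6  69.6  41.4]
226 [-15.   69.8  41.1]
230 [ 11.8  47.6 -33.2]
234 [ 10.9  46.7 -36.8]
238 [ 10.7  45.3 -41.9]
242 [ 10.9  43.8 -47.4]
246 [ 11.   42.4 -52.6]
250 [  9.6  42.1 -54.1]
254 [  7.6  42.2 -54.5]
258 [  5.6  42.1 -55. ]
```

By depth the fingertips sit about 31 mm behind the reported TCP, where the text says 8 mm ahead. This explains the miss, because the fingers closed above the fuse. I'll treat the tips as tool z = −31 mm, go about 38 mm lower, and verify with an image.

Run:
```python
from h import *
go(.5158,-.2904,.003,-9.7)
```

```text
t 4.35 shift [ -4.6  -0.3 193.8] turn -0.008 yaw -10.15 q7 -75.9
```

Request:
{"api": "arm_command", "payload": {
  "series": [
    [[-5, 0.5, 40], 0],
    [[-5, 0.5, 80], 0],
    [[-5, 0.5, 110], 0],
    [[-5, 0.5, 125], 0],
    [[-5, 0.5, 130], 0]
  ],
  "grip": 0.1
}}

```text
time_s: 4.85
tool_pos: [0.5104, -0.2886, 0.0588]
tool_rot: [-179.9, 0.1, -10.1]
force: [-0.2, -0.7, 0.5]
grip_width: 0.0322
grasp_force: 0.0
```

Request:
{"api": "arm_command", "payload": {
  "series": [
    [[0, 0, 20], 0],
    [[0, 0, 35], 0],
    [[0, 0, 50], 0],
    [[0, 0, 60], 0],
    [[0, 0, 60], 0]
  ]
}}

```text
time_s: 5.35
tool_pos: [0.5103, -0.2886, -0.0011]
tool_rot: [-180.0, 0.1, -10.2]
force: [0.6, 0.0, -0.9]
grip_width: 0.0391
grasp_force: 0.0
```

Run:
```python
from h import *
im,d=grab('wrist','w5'); T,o=tool(); print(o['tool_pos'],o['grip_width'],o['force'])
np.set_printoptions(precision=1,suppress=True)
E_=np.array(viewer.calibration('wrist')['hand_eye'])
z=np.load('w5.npz')
for r in range(220,250,2): 
  print(r,' '.join(f"{v*1000:.0f}" for v in d[r,286:356:3]))
cv2.imwrite('pics/c5.png',cv2.resize(im[180:280,260:380],None,fx=5,fy=5,interpolation=cv2.INTER_CUBIC))
```

```text
[ 5.11054151e-01 -2.88928896e-01 -1.33323623e-04] 0.03881995404815391 [ 0.40558511  0.25166436 -0.39217439]
220 204 205 204 183 183 183 183 183 183 183 183 182 183 183 183 184 184 183 183 184 183 183 183 204
222 205 204 205 184 184 182 184 184 183 184 183 183 183 183 184 185 183 184 183 182 185 183 184 205
224 204 205 205 184 183 184 184 184 184 184 184 184 188 187 188 183 185 184 184 184 184 183 184 206
226 205 205 207 185 184 184 184 185 185 184 184 189 185 184 184 190 185 184 185 184 183 185 184 205
228 205 206 205 185 185 185 184 185 184 183 186 183 180 180 180 185 185 184 183 184 185 184 185 206
230 175 205 206 206 185 184 185 184 185 185 194 182 179 178 179 182 192 184 185 186 184 185 185 207
232 171 206 207 207 185 185 185 185 185 184 192 178 175 174 176 178 190 185 185 185 185 186 184 207
234 168 208 206 208 185 186 187 185 186 187 189 174 172 171 172 175 187 185 185 185 186 186 187 206
236 167 207 207 207 186 185 186 186 187 186 188 171 169 168 169 173 187 186 186 186 187 185 186 208
238 168 207 209 207 185 185 186 185 186 187 188 170 164 164 166 170 186 186 186 187 186 186 187 208
240 168 208 209 207 188 187 187 187 187 187 187 167 164 163 164 166 186 187 186 187 187 188 185 208
242 167 208 208 209 187 187 187 187 187 186 171 164 162 161 161 162 171 187 187 187 187 187 188 208
244 169 209 208 209 187 187 188 187 187 187 168 163 160 161 161 163 167 187 187 188 189 187 187 209
246 168 210 210 208 189 189 187 188 187 187 165 162 162 161 162 161 162 188 188 189 188 188 188 210
248 169 211 210 210 189 189 188 189 188 188 164 161 162 162 160 162 164 187 188 188 188 188 188 210
```

View pics/c5.png

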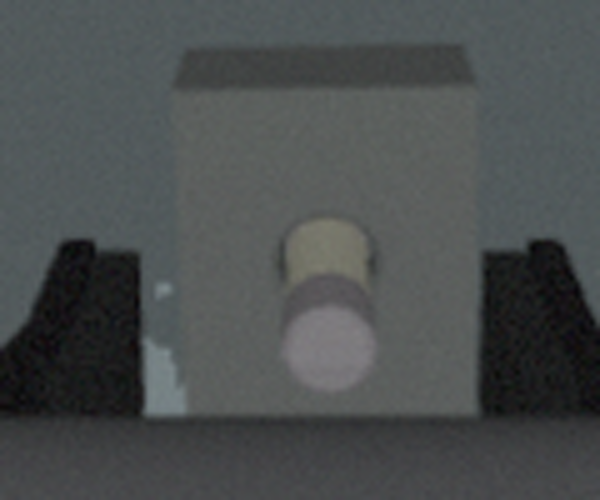

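Run:
```python
from h import *
np.set_printoptions(precision=1,suppress=True)
E_=np.array(viewer.calibration('wrist')['hand_eye']); z=np.load('w5.npz')
def t(c,r):
  ry,_=rays('w5',[(c,r)]); d=z['d'][int(round(r)),int(round(c))]; print(c,r,d,((ry[0]*d)@E_[:3,:3].T+E_[:3,3])*1000)
t(325.7,249.2)
for c in (284,287,355,358,361):
  for r in (230,232,234,240,250,258): t(c,r)
```

```text
325.7 249.2 0.16210617 [  5.8   1.1 -45.4]
284 230 0.1738142 [ 11.2 -22.6 -31.7]
284 232 0.1707487 [ 11.3 -22.2 -34.8]
284 234 0.16837248 [ 11.1 -21.9 -37.4]
284 240 0.1608241 [ 11.  -20.9 -45.2]
284 250 0.1579264 [  7.3 -20.6 -49.3]
284 258 0.15799713 [  3.3 -20.6 -50.4]
287 230 0.20572612 [ -0.9 -24.5  -2. ]
287 232 0.17263629 [ 10.5 -20.7 -33.1]
287 234 0.17243604 [  9.5 -20.7 -33.6]
287 240 0.17211728 [  6.4 -20.7 -34.8]
287 250 0.172375 [  0.9 -20.7 -36.1]
287 258 0.1723743 [ -3.5 -20.7 -37.4]
355 230 0.20716457 [-1.5 21.5 -0.6]
355 232 0.20706028 [-2.8 21.5 -1.1]
355 234 0.20616527 [-3.7 21.4 -2.3]
355 240 0.2082219 [-8.5 21.6 -1.5]
355 250 0.2107162 [-16.1  21.9  -1.1]
355 258 0.17768113 [ -6.   18.3 -32.6]
358 230 0.17436643 [ 10.9  19.7 -31.1]
358 232 0.17178574 [ 10.8  19.4 -33.9]
358 234 0.16911222 [ 10.8  19.1 -36.6]
358 240 0.16271968 [ 10.2  18.3 -43.5]
358 250 0.1630375 [  5.   18.3 -44.6]
358 258 0.1634202 [  0.7  18.4 -45.5]
361 230 0.1739513 [ 11.1  21.3 -31.5]
361 232 0.0 [  77.2   -0.8 -193.6]
361 234 0.16802137 [ 11.2  20.6 -37.7]
361 240 0.16129981 [ 10.8  19.7 -44.8]
361 250 0.15094768 [ 10.3  18.4 -55.7]
361 258 0.15204355 [  6.   18.5 -55.8]
```

Request:
{"api": "arm_command", "payload": {
  "series": [
    [[5, 2.3, -2.5], 0],
    [[5, 2.3, -2.5], 0],
    [[5, 2.3, -2.5], 0],
    [[5, 2.3, -2.5], 0],
    [[5, 2.3, -2.5], 0]
  ]
}}

```text
time_s: 5.9
tool_pos: [0.5159, -0.2923, 0.003]
tool_rot: [180.0, -0.0, -10.2]
force: [0.7, -0.0, 0.4]
grip_width: 0.0393
grasp_force: 0.0
```

Request:
{"api": "arm_command", "payload": {
  "series": [
    [[0, 0, 0], 0],
    [[0, 0, 0], 0],
    [[0, 0, 0], 0],
    [[0, 0, 0], 0],
    [[0, 0, 0], 0]
  ],
  "grip": 1,
  "grip_force": 15
}}

```text
time_s: 6.4
tool_pos: [0.5159, -0.2923, 0.0028]
tool_rot: [180.0, 0.0, -10.2]
force: [-0.6, -0.6, -0.0]
grip_width: 0.0091
grasp_force: 15.0
```

Request:
{"api": "arm_command", "payload": {
  "series": [
    [[0, 0, 0], 0],
    [[0, 0, 0], 0],
    [[0, 0, 0], 0],
    [[0, 0, 0], 0],
    [[0, 0, 0], 0]
  ]
}}

```text
time_s: 6.9
tool_pos: [0.5159, -0.2923, 0.0029]
tool_rot: [180.0, 0.0, -10.2]
force: [0.6, -0.5, -0.1]
grip_width: 0.0092
grasp_force: 15.0
```

Request:
{"api": "arm_command", "payload": {
  "series": [
    [[0, 0, -10], 0],
    [[0, 0, -20], 0],
    [[0, 0, -40], 0],
    [[0, 0, -80], 0],
    [[0, 0, -125], 0]
  ]
}}

```text
time_s: 7.4
tool_pos: [0.515, -0.2918, 0.129]
tool_rot: [-180.0, 0.1, -10.1]
force: [0.9, -0.3, -0.6]
grip_width: 0.0089
grasp_force: 15.0
```

Run:
```python
from h import *
print(tool()[1]['grip_width'],tool()[1]['qpos'].round(1))
im,d=grab('wrist','w6')
np.set_printoptions(precision=1,suppress=True)
E_=np.array(viewer.calibration('wrist')['hand_eye']); z=np.load('w6.npz')
for r in range(226,264,3):
  for c in (322,):
    ry,_=rays('w6',[(c,r)]); dd=z['d'][r,c]; print(r,dd,((ry[0]*dd)@E_[:3,:3].T+E_[:3,3])*1000)
go(.486,.2004,.13,-10)
```

```text
0.008878273230977889 [ 39.8  14.3 -15.   95.9   3.9  70.4 -76.2]
226 0.19996844 [ 3.8 -0.9 -6.6]
229 0.19487354 [  3.8  -0.9 -11.9]
232 0.18936728 [  4.1  -0.9 -17.5]
235 0.18502693 [  4.   -0.9 -22. ]
238 0.18195872 [  3.5  -0.9 -25.4]
241 0.1768111 [  3.9  -0.9 -30.6]
244 0.17238343 [  4.1  -0.9 -35.2]
247 0.16925928 [  3.8  -0.9 -38.5]
250 0.16715924 [  3.2  -0.9 -40.9]
253 0.16770172 [  1.3  -0.9 -40.8]
256 0.16652532 [  0.3  -0.9 -42.4]
259 0.16695298 [ -1.5  -0.9 -42.4]
262 0.16796714 [ -3.5  -0.9 -42. ]
t 7.45 shift [-120.9 -481.     5.1] turn -0.003 yaw -10.15 q7 -76.2
```

Gripped and lifted: the fuse is vertical, with its axis at tool (−1.2, −1.0), top at z −42 and bottom at about −4. I'll carry it over the unit.

Request:
{"api": "arm_command", "payload": {
  "series": [
    [[-10, -45, -5], 0],
    [[-22, -90, -10], 0],
    [[-36, -136, -10], 0],
    [[-50, -182, -10], 0],
    [[-64, -228, -10], 0]
  ]
}}

```text
time_s: 7.95
tool_pos: [0.4931, -0.0548, 0.1391]
tool_rot: [180.0, -0.1, -10.2]
force: [0.9, 0.6, -0.0]
grip_width: 0.0094
grasp_force: 15.0
```

Request:
{"api": "arm_command", "payload": {
  "series": [
    [[-15, -45, 0], 0],
    [[-30, -90, 0], 0],
    [[-45, -136, 0], 0],
    [[-60, -182, 0], 0],
    [[-75, -228, 0], 0]
  ]
}}

```text
time_s: 8.45
tool_pos: [0.4594, 0.183, 0.1391]
tool_rot: [-180.0, -0.2, -10.2]
force: [1.1, 0.3, -0.7]
grip_width: 0.0092
grasp_force: 15.0
```

Run:
```python
from h import *
o=tool()[1];print(o['grip_width'],o['qpos'].round(1),o['tool_pos'],o['tool_rot'])
go(.451,.2004,.135,-10)
```

```text
0.009222511084497377 [  12.8    3.2  -38.5  107.7    2.2   69.7 -126.6] [0.45938837 0.18297277 0.13914344] [-1.79998484e+02 -1.61256065e-01 -1.01632850e+01]
t 8.45 shift [-11.3 -15.7   4.1] turn -0.003 yaw -10.16 q7 -126.6
```

Request:
{"api": "arm_command", "payload": {
  "series": [
    [[-5, -8, 4], 0],
    [[-11, -16, 4], 0],
    [[-11, -16, 4], 0],
    [[-11, -16, 4], 0],
    [[-11, -16, 4], 0]
  ]
}}

```text
time_s: 8.95
tool_pos: [0.4521, 0.197, 0.1339]
tool_rot: [180.0, -0.0, -10.3]
force: [-0.4, -0.6, -0.1]
grip_width: 0.0095
grasp_force: 15.0
```

Run:
```python
from h import *
im,d=grab('wrist','w7'); print(tool()[1]['tool_pos'],tool()[1]['tool_rot'])
cv2.imwrite('pics/c7.png',cv2.resize(im[130:270,240:400],None,fx=4,fy=4,interpolation=cv2.INTER_CUBIC))
```

```text
[0.45210999 0.1971482  0.13389061] [ 1.79973417e+02 -1.86569924e-02 -1.03173048e+01]
```

View pics/c7.png

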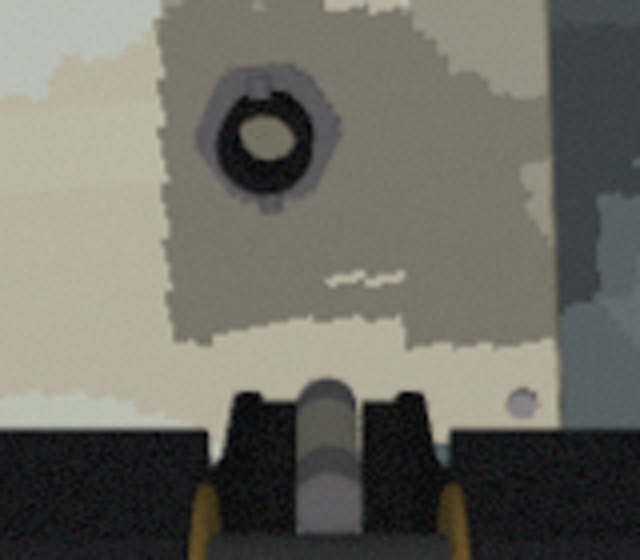

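The holder mouth is at about crop (266,138), i.e. pixel (306,164). The pins are at crop (259,88) and (270,205), and the fuse is held at the bottom of the frame. I'll fit the tube ring by depth.

```bash
cat >> h.py <<'E'
from scipy.optimize import least_squares
def cloud(tag,c0,c1,r0,r1):
    c,r=np.meshgrid(np.arange(c0,c1),np.arange(r0,r1)); px=np.c_[c.ravel(),r.ravel()]
    ry,z=rays(tag,px.astype(float)); d=z['d'][px[:,1],px[:,0]]
    return (ry*d[:,None])@z['W'][:3,:3].T+z['W'][:3,3],d,px
E
python3 - <<'E'
from h import *
np.set_printoptions(precision=4,suppress=True)
P,d,px=cloud('w7',285,330,140,190)
print('panel z',np.median(P[(P[:,2]>.06)&(P[:,2]<.08),2]),'top z',np.percentile(P[d>0,2],[50,90,95,98]))
zt=np.percentile(P[d>0,2],97); S=P[(abs(P[:,2]-zt)<.003)]
f=lambda p:(np.clip(np.hypot(S[:,0]-p[0],S[:,1]-p[1])-.0095,0,1)+np.clip(.006-np.hypot(S[:,0]-p[0],S[:,1]-p[1]),0,1))*1000
s=least_squares(f,S[:,:2].mean(0)); print(len(S),S.mean(0),s.x,s.cost,(S.max(0)+S.min(0))/2,S.max(0)-S.min(0))
q=pz('w7',[(304.2,151.5),(307,180.7)],.0898); print(q,np.degrees(np.arctan2(*(q[0]-q[1])[[1,0]])),q.mean(0))
im=np.load('w7.npz')['im']; g=im[140:190,285:330].max(2); m=(g<60).astype(np.uint8)
n,l,st,ce=cv2.connectedComponentsWithStats(m); i=1+st[1:,4].argmax(); print(st[i],ce[i]+[285,140])
cs,_=cv2.findContours((l==i).astype(np.uint8),cv2.RETR_CCOMP,cv2.CHAIN_APPROX_NONE)
for c in cs:
  if len(c)>12: print(len(c),cv2.fitEllipse(c))
E
```

```text
panel z 0.0755312302244881 top z [0.0759 0.0932 0.0941 0.0947]
329 [0.4888 0.2042 0.0936] [0.4885 0.2043] 118.50952014711243 [0.4884 0.2043 0.0937] [0.027  0.0186 0.0044]
[[0.4999 0.2032 0.0898]
 [0.4767 0.2056 0.0898]] -5.79870031150118 [0.4883 0.2044 0.0898]
[  9  13  25  26 379] [305.781  165.9472]
72 ((20.90685272216797, 25.486438751220703), (23.396263122558594, 25.422971725463867), 22.79633140563965)
37 ((21.350601196289062, 23.955711364746094), (11.846183776855469, 15.027235984802246), 108.72235870361328)
```

Run:
```python
from h import *
np.set_printoptions(precision=4,suppress=True)
E_=np.array(viewer.calibration('wrist')['hand_eye']); z=np.load('w7.npz')
for r in range(226,262,5):
  v=[]
  for c in range(314,330):
    ry,_=rays('w7',[(c,r)]); dd=z['d'][r,c]; p=((ry[0]*dd)@E_[:3,:3].T+E_[:3,3])*1000
    if 0<p[0]<5.5 and abs(p[1])<7: v.append(p)
  v=np.array(v)
  if len(v): print(r,v[:,0].max().round(1),v[:,1].min().round(1),v[:,1].max().round(1),np.median(v[:,2]).round(1))
T,_=tool(); a=np.r_[T[:3,:2]@[-.0012,-.001]][:2]
go(.4885-a[0],.2043-a[1],.106,-10.3)
```

```text
226 4.1 -4.9 1.1 -6.3
231 4.4 -6.1 3.0 -13.8
236 4.0 -6.0 2.8 -22.4
241 4.1 -5.7 2.7 -29.4
246 4.4 -5.5 3.1 -36.6
251 3.4 -5.3 2.9 -41.5
256 0.2 -3.6 2.4 -42.1
t 9.0 shift [ 35.7 -12.6  27.9] turn -0.0 yaw -10.32 q7 -128.7
```

Request:
{"api": "arm_command", "payload": {
  "series": [
    [[20, -6, 0], 0],
    [[35.6, -12.3, 5], 0],
    [[35.6, -12.3, 20], 0],
    [[35.6, -12.3, 28], 0],
    [[35.6, -12.3, 28], 0]
  ]
}}

```text
time_s: 9.5
tool_pos: [0.4865, 0.2035, 0.1037]
tool_rot: [179.9, 0.2, -10.2]
force: [0.1, 0.3, 0.1]
grip_width: 0.0095
grasp_force: 15.0
```

Run:
```python
from h import *
T,_=tool(); a=T[:3,:2]@[-.0011,-.0013]
im,d=grab('wrist','w8')
go(.4885-a[0],.2043-a[1],.095,-10.3)
P,d,px=cloud('w8',290,350,180,260)
m=(P[:,2]>.091)&(P[:,2]<.0965)&(d>0); S=P[m]; print(m.sum(),S.min(0),S.max(0),S.mean(0))
cv2.imwrite('pics/c8.png',cv2.resize(im[170:270,250:390],None,fx=5,fy=5,interpolation=cv2.INTER_CUBIC))
```

```text
t 9.55 shift [2.4 0.7 9.7] turn 0.003 yaw -10.15 q7 -131.4
307 [0.48074864 0.19499753 0.09102597] [0.50233378 0.21371479 0.09606421] [0.49184756 0.20378991 0.0935856 ]
```

Request:
{"api": "arm_command", "payload": {
  "series": [
    [[2.2, 0.6, 0], 0],
    [[2.2, 0.6, 0], 0],
    [[2.2, 0.6, 0], 0],
    [[2.2, 0.6, 0], 0],
    [[2.2, 0.6, 0], 0]
  ]
}}

```text
time_s: 10.05
tool_pos: [0.4908, 0.2037, 0.106]
tool_rot: [180.0, -0.0, -10.2]
force: [0.7, 0.8, 0.9]
grip_width: 0.0093
grasp_force: 15.0
```

Run:
```python
from h import *
T,_=tool(); a=T[:3,:2]@[-.0011,-.0013]
go(.4885-a[0],.2043-a[1],.095,-10.3); print(tool()[1]['tool_pos'])
```

```text
t 10.05 shift [-1.2  1.1 11. ] turn 0.003 yaw -10.15 q7 -131.3
[0.49075918 0.20365136 0.10600686]
```

Request:
{"api": "arm_command", "payload": {
  "series": [
    [[-1.0, 0.9, 0], 0],
    [[-1.0, 0.9, 2], 0],
    [[-1.0, 0.9, 4], 0],
    [[-1.0, 0.9, 6], 0],
    [[-1.0, 0.9, 6], 0]
  ]
}}

```text
time_s: 10.55
tool_pos: [0.4893, 0.2028, 0.0994]
tool_rot: [180.0, 0.0, -10.1]
force: [-0.3, -0.3, -0.9]
grip_width: 0.0091
grasp_force: 15.0
```

Run:
```python
from h import *
T,_=tool(); a=T[:3,:2]@[-.0011,-.0013]
go(.4885-a[0],.2043-a[1],.0665,-10.3); print(tool()[1]['tool_pos'])
```

```text
t 10.55 shift [ 0.1 -0.1 32.9] turn 0.003 yaw -10.15 q7 -131.4
[0.48926663 0.20279593 0.09935147]
```

Aligned. Next I descend, watching the force.

Request:
{"api": "arm_command", "payload": {
  "series": [
    [[0, 0, 2], 0],
    [[0, 0, 4], 0],
    [[0, 0, 6], 0],
    [[0, 0, 8], 0],
    [[0, 0, 10], 0]
  ]
}}

```text
time_s: 11.05
tool_pos: [0.4895, 0.2029, 0.0896]
tool_rot: [180.0, 0.0, -10.2]
force: [0.3, -0.3, 0.2]
grip_width: 0.0089
grasp_force: 15.0
```

Request:
{"api": "arm_command", "payload": {
  "series": [
    [[0, 0, 3], 0],
    [[0, 0, 6], 0],
    [[0, 0, 9], 0],
    [[0, 0, 12], 0],
    [[0, 0, 14], 0]
  ]
}}

```text
time_s: 11.55
tool_pos: [0.4894, 0.2028, 0.0754]
tool_rot: [180.0, 0.0, -10.2]
force: [-0.3, -0.2, 1.1]
grip_width: 0.0093
grasp_force: 15.0
```

Request:
{"api": "arm_command", "payload": {
  "series": [
    [[0, 0, 2], 0],
    [[0, 0, 4], 0],
    [[0, 0, 6], 0],
    [[0, 0, 8], 0],
    [[0, 0, 8], 0]
  ]
}}

```text
time_s: 12.05
tool_pos: [0.4893, 0.2028, 0.0675]
tool_rot: [180.0, 0.0, -10.1]
force: [-0.1, 0.8, -0.7]
grip_width: 0.0095
grasp_force: 15.0
```

Request:
{"api": "arm_command", "payload": {
  "series": [
    [[0, 0, 0.7], 0],
    [[0, 0, 1.4], 0],
    [[0, 0, 2], 0],
    [[0, 0, 2], 0],
    [[0, 0, 2], 0]
  ]
}}

```text
time_s: 12.55
tool_pos: [0.4899, 0.203, 0.0662]
tool_rot: [-180.0, -0.0, -10.2]
force: [0.3, -0.5, 4.9]
grip_width: 0.0092
grasp_force: 15.0
```

Request:
{"api": "arm_command", "payload": {
  "series": [
    [[0, 0, -0.6], 0],
    [[0, 0, -0.6], 0],
    [[0, 0, -0.6], 0],
    [[0, 0, -0.6], 0],
    [[0, 0, -0.6], 0]
  ],
  "grip": 0.1
}}

```text
time_s: 13.05
tool_pos: [0.4893, 0.2028, 0.0661]
tool_rot: [180.0, 0.0, -10.2]
force: [-0.1, 0.5, -0.1]
grip_width: 0.037
grasp_force: 0.0
```

Request:
{"api": "arm_command", "payload": {
  "series": [
    [[0, 0, -10], 0],
    [[0, 0, -30], 0],
    [[0, 0, -60], 0],
    [[-20, 0, -75], 0],
    [[-35, 0, -75], 0]
  ]
}}

```text
time_s: 13.55
tool_pos: [0.4563, 0.2105, 0.1447]
tool_rot: [-179.9, -0.2, -10.1]
force: [-0.3, 0.5, -0.2]
grip_width: 0.0389
grasp_force: 0.0
```

Request:
{"api": "arm_command", "payload": {
  "series": [
    [[0, 0, 0], 0],
    [[0, 0, 0], 0],
    [[0, 0, 0], 0],
    [[0, 0, 0], 0],
    [[0, 0, 0], 0]
  ]
}}

```text
time_s: 14.05
tool_pos: [0.4553, 0.2089, 0.141]
tool_rot: [180.0, 0.1, -10.2]
force: [-1.2, 0.2, -0.5]
grip_width: 0.0392
grasp_force: 0.0
```

Run:
```python
from h import *
np.set_printoptions(precision=4,suppress=True)
print(tool()[1]['tool_pos'])
im,d=grab('wrist','w9')
P,d,px=cloud('w9',240,400,120,260)
S=P[(P[:,2]>.105)&(P[:,2]<.112)&(np.hypot(P[:,0]-.4885,P[:,1]-.2043)<.012)]; print('fuse top',len(S),S.min(0),S.max(0),S.mean(0),np.median(S,0))
C=pz('top0',[(379.0,206)],.0404)[0]; print('cap approx',C)
go(C[0]-.03,C[1],.14,100); print(tool()[1]['qpos'].round(1))
```

```text
[0.4553 0.2089 0.141 ]
fuse top 150 [0.4837 0.1998 0.1052] [0.494  0.2093 0.1104] [0.4891 0.2046 0.1085] [0.4891 0.2045 0.1086]
cap approx [ 0.5417 -0.0911  0.0404]
t 14.1 shift [108.5 285.4   1. ] turn -1.923 yaw -10.18 q7 -130.1
[  11.1    4.4  -40.1  106.5    3.    70.2 -130.1]
```

The fuse is seated: its top is at z = 0.1085 and centred within 1 mm. Next is the cap.

Run:
```python
from h import *
go(.5205,-.112,.105,45)
```

```text
t 14.1 shift [120.9 304.3  36. ] turn -0.963 yaw -10.18 q7 -130.1
```

Request:
{"api": "arm_command", "payload": {
  "series": [
    [[17, 42, -5], -0.12],
    [[34, 84, -5], -0.24],
    [[51, 127, -5], -0.36],
    [[67, 169, -5], -0.48],
    [[84, 211, -5], -0.6]
  ]
}}

```text
time_s: 14.6
tool_pos: [0.5007, -0.0155, 0.1464]
tool_rot: [180.0, -0.0, 24.5]
force: [0.9, 1.3, 0.9]
grip_width: 0.0389
grasp_force: 0.0
```

Run:
```python
from h import *
go(.5205,-.112,.105,45)
```

```text
t 14.6 shift [-22.1  96.   41.5] turn -0.358 yaw 24.5 q7 -68.0
```

Request:
{"api": "arm_command", "payload": {
  "series": [
    [[-8, 40, 15], -0.12],
    [[-16, 75, 30], -0.24],
    [[-22, 95, 40], -0.358],
    [[-22, 95, 41], -0.358],
    [[-22, 95, 41], -0.358]
  ]
}}

```text
time_s: 15.1
tool_pos: [0.5193, -0.1084, 0.105]
tool_rot: [-179.9, -0.0, 44.6]
force: [0.3, 0.4, 0.2]
grip_width: 0.039
grasp_force: 0.0
```

Request:
{"api": "arm_command", "payload": {
  "series": [
    [[0, 0, 0], 0],
    [[0, 0, 0], 0],
    [[0, 0, 0], 0],
    [[0, 0, 0], 0],
    [[0, 0, 0], 0]
  ]
}}

```text
time_s: 15.6
tool_pos: [0.5196, -0.1088, 0.1057]
tool_rot: [180.0, -0.0, 44.8]
force: [0.3, -0.6, 0.5]
grip_width: 0.0388
grasp_force: 0.0
```

Run:
```python
from h import *
np.set_printoptions(precision=4,suppress=True)
o=tool()[1];print(o['tool_pos'],o['tool_rot'],o['qpos'].round(1))
im,d=grab('wrist','wa')
P,d,px=cloud('wa',220,420,60,230)
near=np.hypot(P[:,0]-.5417,P[:,1]+.0911)<.025
W=P[near&(P[:,2]>.036)&(P[:,2]<.046)]; print('wing',len(W),W.mean(0),px[near&(P[:,2]>.036)&(P[:,2]<.046)].mean(0))
b=cv2.minAreaRect((W[:,:2]*1000).astype(np.float32)); print(b, np.percentile(W[:,2],[10,50,90]))
u,s,v=np.linalg.svd(W[:,:2]-W[:,:2].mean(0),full_matrices=False); print('yaw',np.degrees(np.arctan2(v[0,1],v[0,0])))
C=P[near&(P[:,2]>.022)&(P[:,2]<.028)]; print('shoulder',C.min(0),C.max(0),np.median(C,0))
c,r=W.mean(0)[:2],0
cv2.imwrite('pics/ca.png',cv2.resize(im[60:230,220:420],None,fx=3,fy=3))
```

```text
[ 0.5196 -0.1088  0.1057] [179.9726  -0.0039  44.7544] [ 32.2   8.9 -25.2 105.6   4.1  66.4 -39.6]
wing 402 [ 0.5438 -0.0932  0.0404] [328.     168.9204]
((543.44580078125, -93.62494659423828), (29.896570205688477, 10.130087852478027), 34.531036376953125) [0.0393 0.0405 0.0415]
yaw -145.41462094236553
shoulder [ 0.5281 -0.1085  0.0221] [ 0.5586 -0.0784  0.028 ] [ 0.5435 -0.092   0.0256]
```

Run:
```python
from h import *
Rt=R.from_euler('xyz',[180,0,34.6],degrees=True).as_matrix(); a=Rt@[0,-.0012,0]
go(.5434-a[0],-.0936-a[1],-.003,34.6)
```

```text
t 15.65 shift [ 27.5   7.1 108.6] turn 0.177 yaw 44.75 q7 -39.6
```

Request:
{"api": "arm_command", "payload": {
  "series": [
    [[27.5, 7, 20], 0.12],
    [[27.5, 7, 50], 0.177],
    [[27.5, 7, 75], 0.177],
    [[27.5, 7, 80], 0.177],
    [[27.5, 7, 80], 0.177]
  ]
}}

```text
time_s: 16.15
tool_pos: [0.5433, -0.0946, 0.0248]
tool_rot: [-179.9, 0.1, 34.6]
force: [-0.0, -0.4, -0.4]
grip_width: 0.039
grasp_force: 0.0
```

Run:
```python
from h import *
Rt=R.from_euler('xyz',[180,0,34.6],degrees=True).as_matrix(); a=Rt@[0,-.0012,0]
go(.5434-a[0],-.0936-a[1],-.003,34.6)
```

```text
t 16.15 shift [ 0.7  0.5 27.8] turn -0.0 yaw 34.6 q7 -54.6
```

Request:
{"api": "arm_command", "payload": {
  "series": [
    [[0.5, 0.5, 10], 0],
    [[0.5, 0.5, 20], 0],
    [[0.5, 0.5, 26], 0],
    [[0.5, 0.5, 28], 0],
    [[0.5, 0.5, 28], 0]
  ]
}}

```text
time_s: 16.65
tool_pos: [0.5445, -0.0948, -0.0028]
tool_rot: [-180.0, 0.0, 34.6]
force: [-0.3, -0.5, 0.5]
grip_width: 0.039
grasp_force: 0.0
```

Request:
{"api": "arm_command", "payload": {
  "series": [
    [[0, 0, 0], 0],
    [[0, 0, 0], 0],
    [[0, 0, 0], 0],
    [[0, 0, 0], 0],
    [[0, 0, 0], 0]
  ],
  "grip": 1,
  "grip_force": 40
}}

```text
time_s: 17.15
tool_pos: [0.5447, -0.0948, -0.0025]
tool_rot: [180.0, -0.0, 34.6]
force: [0.5, -0.4, -1.2]
grip_width: 0.0097
grasp_force: 40.0
```

Request:
{"api": "arm_command", "payload": {
  "series": [
    [[0, 0, 0], 0],
    [[0, 0, 0], 0],
    [[0, 0, 0], 0],
    [[0, 0, -5], 0],
    [[0, 0, -15], 0]
  ]
}}

```text
time_s: 17.65
tool_pos: [0.544, -0.0947, 0.0123]
tool_rot: [-179.9, 0.1, 34.6]
force: [0.6, 1.8, -0.6]
grip_width: 0.0095
grasp_force: 40.0
```

Request:
{"api": "arm_command", "payload": {
  "series": [
    [[0, 0, -30], 0],
    [[0, 0, -60], -0.1],
    [[0, 0, -90], -0.24],
    [[0, 0, -120], -0.38],
    [[0, 0, -130], -0.52]
  ]
}}

```text
time_s: 18.15
tool_pos: [0.547, -0.0949, 0.1472]
tool_rot: [179.6, -0.1, 64.7]
force: [0.1, 0.2, 0.6]
grip_width: 0.0094
grasp_force: 40.0
```

Run:
```python
from h import *
print(tool()[1]['grip_width'],tool()[1]['tool_pos'])
go(.4885,.2043,.142,174.2)
```

```text
0.009359874133500971 [ 0.5469841  -0.09491366  0.14716094]
t 18.15 shift [ 245.6 -180.6    4.2] turn -1.911 yaw 64.73 q7 -22.2
```

Request:
{"api": "arm_command", "payload": {
  "series": [
    [[42, -24, 0], -0.14],
    [[84, -48, 0], -0.28],
    [[126, -72, 0], -0.42],
    [[168, -96, 0], -0.56],
    [[210, -120, 0], -0.7]
  ]
}}

```text
time_s: 18.65
tool_pos: [0.5272, 0.1482, 0.1437]
tool_rot: [179.9, 0.1, 104.8]
force: [1.0, -0.3, -1.3]
grip_width: 0.0099
grasp_force: 40.0
```

Run:
```python
from h import *
print(tool()[1]['qpos'].round(1))
go(.5235,.2043,.142,174.2)
```

```text
[ 19.3  11.2 -42.  100.4   7.9  71.3  -9.9]
t 18.65 shift [55.2 10.8  1.7] turn -1.211 yaw 104.8 q7 -9.9
```

Request:
{"api": "arm_command", "payload": {
  "series": [
    [[20, 4, 0], -0.14],
    [[40, 8, 0], -0.28],
    [[55, 10.8, 0], -0.42],
    [[55, 10.8, 0], -0.56],
    [[55, 10.8, 0], -0.7]
  ]
}}

```text
time_s: 19.15
tool_pos: [0.5238, 0.2033, 0.1434]
tool_rot: [180.0, 0.0, 145.0]
force: [0.4, -0.7, 0.1]
grip_width: 0.0097
grasp_force: 40.0
```

Request:
{"api": "arm_command", "payload": {
  "series": [
    [[0, 0, 0], -0.14],
    [[0, 0, 0], -0.28],
    [[0, 0, 0], -0.42],
    [[0, 0, 0], -0.511],
    [[0, 0, 0], -0.511]
  ]
}}

```text
time_s: 19.65
tool_pos: [0.5241, 0.2023, 0.1432]
tool_rot: [-180.0, 0.0, 173.9]
force: [0.2, 0.2, 0.3]
grip_width: 0.009
grasp_force: 40.0
```

Request:
{"api": "arm_command", "payload": {
  "series": [
    [[0, 0, 0], 0],
    [[0, 0, 0], 0],
    [[0, 0, 0], 0],
    [[0, 0, 0], 0],
    [[0, 0, 0], 0]
  ]
}}

```text
time_s: 20.15
tool_pos: [0.5239, 0.2024, 0.1424]
tool_rot: [-180.0, -0.0, 173.9]
force: [0.0, 0.7, -0.6]
grip_width: 0.0092
grasp_force: 40.0
```

Run:
```python
from h import *
np.set_printoptions(precision=4,suppress=True)
o=tool()[1];print(o['tool_pos'],o['tool_rot'],o['qpos'].round(1))
im,d=grab('wrist','wb'); E_=np.array(viewer.calibration('wrist')['hand_eye'])
P,d,px=cloud('wb',220,420,100,270); T,_=tool(); Q=(P-T[:3,3])@T[:3,:3]*1000
near=np.hypot(P[:,0]-.4885,P[:,1]-.2043)<.014
F=P[near&(P[:,2]>.106)&(P[:,2]<.112)]; print('fuse',len(F),F.min(0),F.max(0),F.mean(0))
S=P[near&(P[:,2]>.0905)&(P[:,2]<.0965)]; print('tube',len(S),S.min(0),S.max(0),S.mean(0))
cap=(d>0)&(np.abs(Q[:,0])<20)&(np.abs(Q[:,1])<20)&(Q[:,2]>-45)&(Q[:,2]<5)
C=Q[cap]
for z0 in range(-44,4,3):
  s=C[(C[:,2]>=z0)&(C[:,2]<z0+3)]
  if len(s)>3: print(z0,len(s),'x',s[:,0].min().round(1),s[:,0].max().round(1),'y',s[:,1].min().round(1),s[:,1].max().round(1))
cv2.imwrite('pics/cb.png',cv2.resize(im[110:270,220:420],None,fx=3.8,fy=3.7,interpolation=cv2.INTER_CUBIC))
```

```text
[0.5239 0.2024 0.1424] [-179.9931   -0.0013  173.8707] [ 21.9  15.9 -53.   98.3  13.3  72.5  49.8]
fuse 149 [0.484  0.1993 0.1061] [0.4939 0.2088 0.1105] [0.4889 0.2041 0.1085]
tube 286 [0.4759 0.1949 0.0906] [0.502  0.213  0.0963] [0.4877 0.2042 0.0935]
-44 581 x -7.3 12.0 y -13.0 14.2
-41 106 x 7.3 11.9 y -13.1 13.9
-38 107 x 7.3 12.1 y -13.0 14.2
-35 93 x 7.4 11.9 y -12.6 13.9
-32 58 x 7.4 12.0 y -12.2 12.8
-29 126 x 6.5 12.2 y -9.5 10.8
-26 80 x 6.6 12.1 y -10.4 12.3
-23 64 x 5.3 12.3 y -11.8 13.1
-20 69 x 4.1 12.3 y -12.5 13.9
-17 39 x 4.4 11.9 y -12.8 13.4
-14 22 x 3.5 10.8 y 5.9 14.2
-11 75 x 1.3 10.9 y -14.0 15.1
-8 45 x 0.6 11.5 y -14.1 15.4
-5 29 x 1.0 11.0 y -14.3 14.9
```

View pics/cb.png

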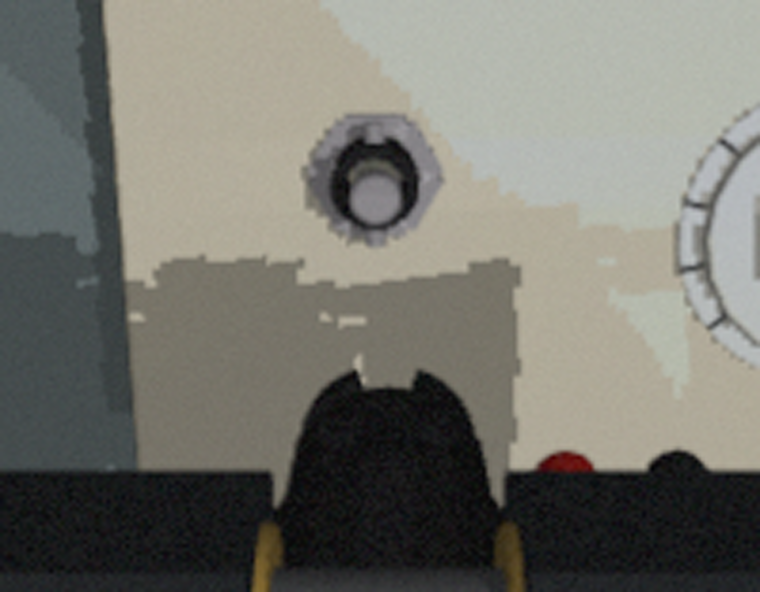

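The picture shows the fuse standing in the holder at crop (376,195). The pins are at (373,135) and (376,237), and the cap's front slot at (388,380) lines up with them. I'll work out the cap axis more precisely.

Run:
```python
from h import *
np.set_printoptions(precision=2,suppress=True)
for i in range(3): print(np.array(viewer.calibration('wrist')['hand_eye'])[:3,3]*1000)
z=np.load('wb.npz'); T,_=tool()
H=np.linalg.inv(T)@z['W']; print(H[:3,3]*1000)
P,d,px=cloud('wb',280,365,195,275); Q=(P-T[:3,3])@T[:3,:3]*1000
print('col',' '.join(f'{r}' for r in range(0)))
for r in range(205,272,4):
  print(r,[tuple(Q[(px[:,0]==c)&(px[:,1]==r)][0].round(1)) for c in (305,313,322,331,339)])
# slot edges by darkness at rows
im=z['im']; 
for r in (209,211,213): print(r,im[r,300:345].max(1))
```

```text
[  73.8     0.7  -193.55]
[  73.8     0.7  -193.55]
[  73.8     0.7  -193.55]
[  73.82    0.72 -193.55]
col 
205 [(np.float64(-8.2), np.float64(-14.2), np.float64(67.7)), (np.float64(-7.7), np.float64(-7.0), np.float64(66.2)), (np.float64(-7.9), np.float64(1.0), np.float64(66.8)), (np.float64(-7.9), np.float64(9.1), np.float64(66.7)), (np.float64(-8.0), np.float64(16.3), np.float64(66.9))]
209 [(np.float64(-11.5), np.float64(-14.2), np.float64(66.4)), (np.float64(-11.8), np.float64(-7.1), np.float64(67.1)), (np.float64(-12.1), np.float64(1.0), np.float64(68.0)), (np.float64(-12.0), np.float64(9.1), np.float64(67.5)), (np.float64(-11.8), np.float64(16.3), np.float64(66.9))]
213 [(np.float64(-15.6), np.float64(-14.3), np.float64(67.1)), (np.float64(10.7), np.float64(-4.8), np.float64(-9.6)), (np.float64(-16.0), np.float64(1.0), np.float64(68.3)), (np.float64(10.2), np.float64(6.7), np.float64(-8.2)), (np.float64(-15.9), np.float64(16.4), np.float64(68.0))]
217 [(np.float64(7.8), np.float64(-10.0), np.float64(-8.9)), (np.float64(11.1), np.float64(-4.6), np.float64(-18.1)), (np.float64(1
[... 3722 characters left out ...]
, np.float64(-116.3)), (np.float64(30.7), np.float64(3.3), np.float64(-116.5)), (np.float64(31.0), np.float64(5.6), np.float64(-117.1))]
209 [119 118 120 120 120 117 120 118 118 122 122 114 107 137 169 138 121 119
 120 119 120 119 119 119 118 122 118 119 122 108 103 108 118 121 120 118
 121 120 117 121 116 120 117 118 118]
211 [119 120 118 119 122 121 120 118 108  88  63  33  22  18  81 128 128 119
 118 120 116 118 119 120 122 118 120 120 116  68  22  23  19  50  90 110
 118 120 120 118 120 119 120 120 119]
213 [118 118 118 119 117 112  90  46  21  24  20  25  25  24  20 134 132 122
 118 122 120 112 111 118 119 119 122 120  75  13  21  20  20  16  28  22
  46  95 113 121 121 118 120 121 117]
```

```bash
cat >> h.py <<'E'
HB=np.linalg.inv(np.array([[0]*4]*4)+np.eye(4))
def capgo(z=None,yaw=None,save=False):
    """shift that puts the held cap axis on the mouth (cap fixed in the camera frame)"""
    T,o=tool(); H=np.array(viewer.calibration('wrist')['hand_eye'])
    if save: np.save('cap.npy',np.linalg.inv(H)@[-.0035,.00055,-.0026,1])
    c=H@np.load('cap.npy'); w=(T@c)[:3]
    print('H',(H[:3,3]*1000).round(1),'cap in tool',(c[:3]*1000).round(1),'rim-mouth mm',((w-[.4887,.2042,.094])*1000).round(1),
      'shift',(T[:3,:3].T@(np.array([.4887,.2042,.094])-w)*1000).round(1),'yaw',o['tool_rot'][2].round(2),'q7',o['qpos'][6].round(1),'F',o['force'].round(1),'gw',round(o['grip_width'],4),'t',o['time_s'],o['wrist_torque'].round(2))
E
python3 -c "
from h import *
capgo(save=True)"
```

```text
H [  73.8    0.7 -193.6] cap in tool [-3.5  0.6 -2.6] rim-mouth mm [38.7 -1.6 51. ] shift [38.7 -2.5 51. ] yaw 173.87 q7 49.8 F [ 0.  -0.7 -0.8] gw 0.0095 t 20.2 [ 0.06 -0.17  0.01]
```

Fuse top is at +14.5 mm. I'll move over the mouth and stop with the rim 20 mm above it.

Request:
{"api": "arm_command", "payload": {
  "series": [
    [[20, -1, 0], 0],
    [[38.7, -2.5, 10], 0],
    [[38.7, -2.5, 25], 0],
    [[38.7, -2.5, 31], 0],
    [[38.7, -2.5, 31], 0]
  ]
}}

```text
time_s: 20.7
tool_pos: [0.4852, 0.2033, 0.1102]
tool_rot: [-180.0, -0.1, 173.8]
force: [-0.2, 0.3, -0.8]
grip_width: 0.0091
grasp_force: 40.0
```

Request:
{"api": "arm_command", "payload": {
  "series": [
    [[0, 0, 0], 0],
    [[0, 0, 0], 0],
    [[0, 0, 0], 0],
    [[0, 0, 0], 0],
    [[0, 0, 0], 0]
  ]
}}

```text
time_s: 21.2
tool_pos: [0.4854, 0.2041, 0.1116]
tool_rot: [180.0, 0.0, 173.9]
force: [-0.6, 0.7, 0.2]
grip_width: 0.0095
grasp_force: 40.0
```

```bash
python3 -c "
from h import *
capgo()"
```

```text
H [  73.8    0.7 -193.6] cap in tool [-3.5  0.5 -2.6] rim-mouth mm [ 0.2  0.  20.2] shift [ 0.2 -0.1 20.2] yaw 173.88 q7 49.6 F [-0.6  0.7  0.2] gw 0.0095 t 21.2 [ 0.06 -0.11 -0.01]
```

Request:
{"api": "arm_command", "payload": {
  "series": [
    [[0, 0, 4], 0],
    [[0, 0, 8], 0],
    [[0, 0, 12], 0],
    [[0, 0, 16], 0],
    [[0, 0, 19], 0]
  ]
}}

```text
time_s: 21.7
tool_pos: [0.485, 0.2039, 0.0918]
tool_rot: [-180.0, -0.0, 173.9]
force: [0.4, -1.2, -0.1]
grip_width: 0.0098
grasp_force: 40.0
```

Request:
{"api": "arm_command", "payload": {
  "series": [
    [[0, 0, 2], 0],
    [[0, 0, 4], 0],
    [[0, 0, 6], 0],
    [[0, 0, 7], 0],
    [[0, 0, 7], 0]
  ]
}}

```text
time_s: 22.2
tool_pos: [0.4851, 0.204, 0.0853]
tool_rot: [-180.0, -0.0, 173.9]
force: [-0.1, -0.2, -0.9]
grip_width: 0.0093
grasp_force: 40.0
```

```bash
python3 -c "
from h import *
capgo()"
```

```text
H [  73.8    0.7 -193.6] cap in tool [-3.5  0.5 -2.6] rim-mouth mm [-0.  -0.1 -6.1] shift [-0.   0.1 -6.1] yaw 173.88 q7 48.1 F [-0.1 -0.2 -0.9] gw 0.0093 t 22.2 [ 0.09 -0.13  0.02]
```

No contact force, so the slots are going over the pins. Pushing down next.

Request:
{"api": "arm_command", "payload": {
  "series": [
    [[0, 0, 2], 0],
    [[0, 0, 4], 0],
    [[0, 0, 6], 0],
    [[0, 0, 8], 0],
    [[0, 0, 8], 0]
  ]
}}

```text
time_s: 22.7
tool_pos: [0.4863, 0.2045, 0.0786]
tool_rot: [180.0, 0.1, 173.9]
force: [-0.8, -0.0, 8.5]
grip_width: 0.01
grasp_force: 40.0
```

```bash
python3 -c "
from h import *
capgo()"
```

```text
H [  73.8    0.7 -193.5] cap in tool [-3.5  0.5 -2.6] rim-mouth mm [  1.1   0.5 -12.8] shift [  1.   -0.6 -12.8] yaw 173.88 q7 47.7 F [-0.8 -0.   8.5] gw 0.01 t 22.7 [-0.    0.01 -0.01]
```

Request:
{"api": "arm_command", "payload": {
  "series": [
    [[0.5, -0.3, 1], 0],
    [[0.5, -0.3, 2], 0],
    [[0.5, -0.3, 2], 0],
    [[0.5, -0.3, 2], 0],
    [[0.5, -0.3, 2], 0]
  ]
}}

```text
time_s: 23.2
tool_pos: [0.4862, 0.2045, 0.0772]
tool_rot: [179.9, 0.2, 173.9]
force: [-0.8, -0.9, 9.8]
grip_width: 0.0094
grasp_force: 40.0
```

```bash
python3 -c "
from h import *
capgo()"
```

```text
H [  73.8    0.7 -193.5] cap in tool [-3.5  0.5 -2.6] rim-mouth mm [  1.1   0.5 -14.2] shift [  1.   -0.6 -14.2] yaw 173.88 q7 47.6 F [-0.8 -0.9  9.8] gw 0.0094 t 23.2 [ 0.05 -0.02 -0.  ]
```

Request:
{"api": "arm_command", "payload": {
  "series": [
    [[0.2, 0.3, 0], 0.1],
    [[0.4, 0.5, 0], 0.2],
    [[0.5, 0.8, 0], 0.3],
    [[0.5, 0.8, 0], 0.3],
    [[0.5, 0.8, 0], 0.3]
  ]
}}

```text
time_s: 23.7
tool_pos: [0.4861, 0.2055, 0.0774]
tool_rot: [179.9, 0.2, 156.7]
force: [0.2, -0.8, 9.6]
grip_width: 0.0095
grasp_force: 40.0
```

```bash
python3 -c "
from h import *
capgo()"
```

```text
H [  74.1    1.2 -193.5] cap in tool [-3.2  1.  -2.6] rim-mouth mm [  0.7   0.9 -14. ] shift [  0.3  -1.1 -14. ] yaw 156.7 q7 31.2 F [ 0.2 -0.8  9.6] gw 0.0095 t 23.7 [ 0.02 -0.08  0.05]
```

Request:
{"api": "arm_command", "payload": {
  "series": [
    [[0, 0, 0], 0.14],
    [[0, 0, 0], 0.28],
    [[0, 0, 0], 0.42],
    [[0, 0, 0], 0.5],
    [[0, 0, 0], 0.5]
  ]
}}

```text
time_s: 24.2
tool_pos: [0.4863, 0.2056, 0.0775]
tool_rot: [179.8, 0.1, 128.0]
force: [0.2, 0.1, 9.8]
grip_width: 0.0094
grasp_force: 40.0
```

```bash
python3 -c "
from h import *
capgo()"
```

```text
H [  74.8    1.7 -193.5] cap in tool [-2.4  1.4 -2.6] rim-mouth mm [  0.2   0.4 -13.9] shift [ -0.3  -0.4 -13.9] yaw 127.95 q7 3.7 F [0.2 0.1 9.8] gw 0.0094 t 24.2 [-0.02 -0.13 -0.03]
```

Request:
{"api": "arm_command", "payload": {
  "series": [
    [[-0.1, 0.2, 0.2], 0.14],
    [[-0.2, 0.4, 0.2], 0.28],
    [[-0.4, 0.6, 0.2], 0.42],
    [[-0.4, 0.6, 0.2], 0.5],
    [[-0.4, 0.6, 0.2], 0.5]
  ]
}}

```text
time_s: 24.7
tool_pos: [0.4871, 0.2057, 0.0774]
tool_rot: [179.7, -0.0, 99.3]
force: [-0.0, 0.4, 10.0]
grip_width: 0.0098
grasp_force: 40.0
```

```bash
python3 -c "
from h import *
capgo()"
```

```text
H [  75.7    1.8 -193.5] cap in tool [-1.5  1.5 -2.6] rim-mouth mm [  0.1   0.3 -14.1] shift [ -0.2  -0.  -14.1] yaw 99.3 q7 -24.0 F [-0.   0.4 10. ] gw 0.0098 t 24.7 [-0.07 -0.14  0.03]
```

Request:
{"api": "arm_command", "payload": {
  "series": [
    [[-0.2, 0.2, 0], 0.12],
    [[-0.3, 0.4, 0], 0.24],
    [[-0.3, 0.5, 0], 0.32],
    [[-0.3, 0.5, 0], 0.32],
    [[-0.3, 0.5, 0], 0.32]
  ]
}}

```text
time_s: 25.2
tool_pos: [0.4877, 0.2054, 0.0774]
tool_rot: [179.7, -0.1, 81.1]
force: [0.1, 0.1, 10.7]
grip_width: 0.0099
grasp_force: 40.0
```

```bash
python3 -c "
from h import *
capgo()"
```

```text
H [  76.3    1.7 -193.5] cap in tool [-1.   1.2 -2.6] rim-mouth mm [  0.   0. -14.] shift [ -0.   0. -14.] yaw 81.07 q7 -41.7 F [ 0.1  0.1 10.7] gw 0.0099 t 25.2 [-0.1  -0.15 -0.  ]
```

Request:
{"api": "arm_command", "payload": {
  "series": [
    [[0, 0, -1], 0],
    [[0, 0, -2], 0],
    [[0, 0, -3], 0],
    [[0, 0, -4], 0],
    [[0, 0, -4], 0]
  ]
}}

```text
time_s: 25.7
tool_pos: [0.4869, 0.2051, 0.0804]
tool_rot: [179.8, -0.1, 81.1]
force: [0.7, 0.7, 6.3]
grip_width: 0.0095
grasp_force: 40.0
```

```bash
python3 -c "
from h import *
capgo()"
```

```text
H [  76.3    1.7 -193.5] cap in tool [-1.   1.2 -2.6] rim-mouth mm [ -0.7  -0.2 -11.1] shift [  0.3   0.7 -11.1] yaw 81.07 q7 -41.5 F [0.7 0.7 6.3] gw 0.0095 t 25.7 [ 0.05 -0.26  0.05]
```

Request:
{"api": "arm_command", "payload": {
  "series": [
    [[0.2, 0.5, -0.8], 0],
    [[0.2, 0.5, -1.6], 0],
    [[0.2, 0.5, -1.6], 0],
    [[0.2, 0.5, -1.6], 0],
    [[0.2, 0.5, -1.6], 0]
  ]
}}

```text
time_s: 26.2
tool_pos: [0.4865, 0.2049, 0.0808]
tool_rot: [179.9, -0.0, 81.1]
force: [3.8, 2.5, -1.1]
grip_width: 0.0098
grasp_force: 40.0
```

```bash
python3 -c "
from h import *
capgo()"
```

```text
H [  76.3    1.7 -193.6] cap in tool [-1.   1.2 -2.6] rim-mouth mm [ -1.1  -0.5 -10.7] shift [  0.6   1.  -10.7] yaw 81.06 q7 -41.5 F [ 3.8  2.5 -1.1] gw 0.0098 t 26.2 [ 0.64 -1.1   0.03]
```

Locked: the rim is held at −10.7 mm against a slight upward pull. I'll relax the pose a little towards centre, then hand in.

Request:
{"api": "arm_command", "payload": {
  "series": [
    [[0.4, 0.8, 0.6], 0],
    [[0.4, 0.8, 0.6], 0],
    [[0.4, 0.8, 0.6], 0],
    [[0.4, 0.8, 0.6], 0],
    [[0.4, 0.8, 0.6], 0]
  ]
}}

```text
time_s: 26.7
tool_pos: [0.4868, 0.205, 0.0804]
tool_rot: [-180.0, 0.0, 81.1]
force: [0.9, 1.7, 6.0]
grip_width: 0.0098
grasp_force: 40.0
```

```bash
python3 -c "
from h import *
capgo()
o=tool()[1]; print(o['grasp_force'],o['joint_velocities'].round(2))
f=o['force']
if o['grasp_force']>5 and abs(f).max()<10: print(env.sign_off())"
```

```text
H [  76.3    1.7 -193.6] cap in tool [-1.   1.2 -2.6] rim-mouth mm [ -0.9  -0.4 -11. ] shift [  0.5   0.8 -11. ] yaw 81.07 q7 -41.5 F [0.9 1.7 6. ] gw 0.0098 t 26.7 [ 0.3  -0.31  0.04]
40.00038743019104 [-0.04 -0.02  0.09  0.03  0.02 -0.04 -0.02]
the job is handed in; nothing more can be done
None
```

The longer fuse is in the holder and the cap is locked in its notch, turned about 93° clockwise with the rim about 11 mm below the tube top; I handed the job in at 26.7 s with the gripper still holding it at 40 N, and the sign-off gave no verdict.

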